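# Pull the fittings tote to the front of the deep shelf with a pull hook

## Robot

A 6-joint arm with a two-finger parallel gripper is mounted at the origin on the work surface. World frame = base frame: x ahead of the robot, y to its left, z up, the work surface at z = 0. Lengths are in m, angles in rad, forces in N, time in s.
With the tool pointing down it reaches from about 0.35 to 0.975 m from the base axis. Payload 4.9 kg.
Tool frame: the origin (TCP) lies on the centre line of the jaws, within the pads' length; the fingertips stand 8 mm ahead of it and the grasp point (between the pads) lies 11 mm behind it; z points along the fingers, y is the direction in which the jaws open and shut (so a half turn about z gives the same grasp; the last joint's range is limited). The gripper opens to 85 mm and grips with 20 to 120 N. Pads are 22 mm wide; open, the fingers measure 114 mm over their backs; the gripper's body (76 mm by 85 mm) begins 54 mm behind the grasp point. The pads swing forward as they close: fully open they stand 13 mm farther back than shut.
Start: joints at [-1.458, 0.053, 1.613, -0, 1.476, -0.119], TCP at [0.144, -0.608, 0.239] pointing down, gripper open.
Joint ranges: [-3.01, 3.01], [-1.01, 2.22], [0.06, 2.58], [-1.02, 4.17], [0.09, 2.62], [-3.14, 3.14]. Speed limits (rad/s): [2.57, 2.57, 3.14, 3.14, 3.14, 3.14].

## Interface

Orientations are given as a unit quaternion [w, x, y, z].
In Python, from plant import manip gives the robot as it stands.
- The arm moves only by the tool step_arm, never from a script. Its argument "deltas" is a list of rows, each a list of 7 numbers: the shift along the tool's x, y, z in m, then the turn, a rotation vector about the tool's x, y, z in rad, then the gripper command: -1 is fully open, 1 is shut, values between are in proportion. In form: [[dx, dy, dz, ax, ay, az, hand], ...]. A call has 1 to 20 rows; each row is the pose to reach, as a shift and turn from the pose commanded when the call began, along the tool's axes at that moment; what a row does not reach only later rows make up. A row lasts 1/10 s, in which the tool goes at most 50 mm and 8.59 degrees, less where a joint would pass 70% of its speed; a pose out of reach is approached as far as the arm can. A call with a gripper value outside its range is refused whole. The fingers move at their own pace and stop on an object; the grip force is fixed at half the most. Time passes only in rows, so rows that repeat a pose let the fingers close. It gives the time, the measured TCP pose, the force and the opening at its end, in the units of the state.
- manip.state(): the state, without advancing time (a new reading comes with each control period).
- manip.grab_frame(name): name is "side" or "top" or "wrist"; returns the picture (400x640x3 uint8, red, green, blue); there is no depth.
- manip.get_calibration(name): a dict with "fov_y" (degrees; the focal length in pixels is half the picture's height over the tangent of half this angle, whatever the lens; pixels are square), "cx", "cy" (the principal point, pixels), "R" (3x3) and "t" (3): a world point X has camera coordinates R X + t. Camera axes: x right, y down, z forward; pixel columns grow to the right and rows downward; lengths in m; the calibration is good to about 2 mm. A picture is of the moment at which its call begins: read the wrist's pose just before it. get_calibration takes no time and is no camera call; for the wrist camera it gives the pose at the moment of the call.
- manip.job_done(): hands the job in, once; it reports no verdict.
The state is a dict: "time": time; "joint_pos": joint angles; "joint_vel": joint speeds; "joint_efforts": joint torques, N m; "tool_pos": TCP position; "tool_rot": TCP orientation; "contact_force": force on the tool from outside, world axes, zero at the start; "ft_torque": the same for the moment, N m; "gripper_width": opening from 0.0 (shut) to 1.0 (fully open).
Only numpy, scipy, OpenCV 4.12 (cv2) and the standard library are available. Lean on these libraries where they do the work, as an engineer would, in place of code of your own. Each camera call takes 0.05 s, during which the arm holds its last target.

## Task

Pick up the pull hook from its rubber mat, hook its blade over the front lip of the open tote of pipe fittings and drag the tote forward along the deep shelf until it bears against the sprung stop at the front; press it lightly into the stop for a moment, but gently, without ramming it or yanking the tote. Then unhook, leaving the tote resting against the stop, and lay the hook back on its mat. Move the tote only with the hook, and leave the carton, the jar and the spool alone.

Things in the scene. Friction and masses are not known exactly. Their poses are not given: they have to be found in the camera images.
- shelf: Deep low bench shelf, fixed, 420 deep (its x) x 400 wide (y) x 278 high. Origin on the bench under its centre; x points INTO the shelf from the open front. Wooden board, top 30 above the bench, front edge at x=-210. 20 mm square posts at x=+-200, y=+-190; wire deck above, underside at 262. Tote and carton stand on it at y about +80 and -80, either way round, turned up to 0.05 rad.
- stop: Sprung stop: cross bar with a 330 wide rubber pad 34 to 58 above the board; meets the tote's front wall below the lip; the hook passes over it. Origin: top of the board, middle of its front edge; axes as the shelf. The pad's back face stands 36 to 71 inside the front edge, clamped differently each time, NOT measured: find it by feel. Spring 5 N/mm, 8 mm travel.
- stop_ref (a point): Fixed point on the stop's right side rail (x 45, y -172, z 46 from the stop's origin); does not show the pad's setting. Press 4 to 10 N on the pad, over and above the drag friction, held with the hook for half a second; under 2 N is not seated, over 18 N is ramming. When the hook slackens, the spring eases the tote back up to 2 mm; board friction keeps it against the pad.
- tote: The tote to bring forward: open grey plastic box 200 long (x) x 130 wide (y) x 80 high, walls 5, a 10 high lip standing out 6 round the top; 0.5 to 0.95 kg. Pipe fittings fixed in its rear begin 97 behind the front wall's outer face; keep the blade 5 to 85 behind it. Origin: centre of underside; x points into the shelf: drag it along -x. Dragging takes about 2 to 7 N.
- tote_lip (a point): Top of the tote's front wall, midway along it, at the middle of the 5 thick wall: 97.5 ahead (-x) of the tote's centre and 80 above its underside (110 above the bench).
- hook: Pull hook, 0.22 kg, loose, upright on the mat. Origin: centre of the handle's underside; x from handle to blade, z up. Wooden handle 100 (x) x 24 (y) x 44 high; steel shaft of 8 diameter, axis 34 above the underside, to x=245; at its end a flat blade 30 wide (y), 5 thick (x 240 to 245) hangs down to the level of the handle's underside, 30 below the shaft's underside.
- hook_grip (a point): Centre of the hook's handle (22 above its underside), the place to grip, from above, closing across the 24 width.
- hook_blade (a point): Middle of the bottom edge of the hook's blade, on the face towards the handle: 240 from the handle centre along the hook's x and 22 below it. This face pulls on the inside of the tote's front wall.
- mat: Black rubber mat, 380 (x) x 140 (y) x 3, fixed on the bench; origin: centre of its underside; the hook lies along its x, handle at about x = -100, blade at about x = +140.
- carton: Closed cardboard carton 180 x 120 x 75 beside the tote on the shelf; leave alone. Origin: centre of its underside.
- jar: Glass jar with steel lid, 64 diameter, 70 high, on the bench; leave alone. Origin: centre of its underside.
- spool: Copper-coloured spool, 68 diameter, 43 high, on the bench; leave alone. Origin: centre of its underside.

How it is judged:
On the way, in this order (a step that is already met when the one before it is completed fails the run):
1. the hook is picked up off its mat (z of hook_blade in the frame of mat above 0.03 m), for 0.1 s.
2. the hook is dragging the tote, which has come forward at least 30 mm (distance of tote from where it was at the start of the episode above 0.03 m and contact force between hook and tote above 0.5 N), for 0.1 s.
3. the tote, still hooked, is held pressed into the stop with more than 2 N (contact force between tote and stop above 2 N and contact force between hook and tote above 0.5 N), for 0.2 s.
At the end, for the whole second after the job is handed in: The tote stands flat on the shelf board, still, square to the shelf within 0.12 rad and resting against the sprung stop (contact force above 0.15 N); the hook lies at rest on its mat, both the centre of its handle and its blade within the mat's outline, clear of the tote (contact force between tote and stop above 0.15 N and angle between tote's own z axis and vertical below 0.06 rad and angle between the x axis of tote and the x axis of shelf, either way round below 0.12 rad and height (world z) of tote below 0.036 m and linear speed of each of tote, hook below 0.01 m/s and contact force between hook and tote below 0.01 N and x of hook_grip in the frame of mat between -0.19 and 0.19 m and x of hook_blade in the frame of mat between -0.19 and 0.19 m and y of hook_grip in the frame of mat between -0.07 and 0.07 m and y of hook_blade in the frame of mat between -0.07 and 0.07 m and z of hook_grip in the frame of mat below 0.032 m and z of hook_blade in the frame of mat below 0.03 m); the robot touches nothing.
It fails at once if the tote is rammed into the stop (over 18 N) (contact force between tote and stop above 18 N).
It fails at once if the tote is yanked (over 30 N between hook and tote) (contact force between hook and tote above 30 N).
It fails at once if the robot itself touches the tote (contact force between any of the fingers, the arm and tote above 0.3 N).
It fails at once if the carton is moved by more than 15 mm (distance of carton from where it was at the start of the episode above 0.015 m).
It fails at once if the jar or the spool is moved by more than 15 mm (distance of any of jar, spool from where it was at the start of the episode above 0.015 m).
It also fails if it takes over 67 s, if anything falls off the work surface, if the arm or the gripper's body presses on something with over 40 N, if the wrist force passes 120 N, or if a joint passes its speed limit or range.

## Working session

There is one attempt and no reset: what is moved stays moved. The work goes in short steps, Python scripts to look and compute and a tool call to move; the robot and the scene stay as the last step left them, time stands still between calls to the robot, and variables do not carry over. Pictures are saved under pics/ and viewed, and the job is handed in when it is done.

Besides the shell and the picture viewer there is one more tool, called after "Emit:" as name([rows], argument=value, ...), one row to a line, values as JSON. step_arm: Moves the arm, as the interface text tells. Its arguments: {"type":"object","properties":{"deltas":{"type":"array"}},"required":["deltas"]}

```bash
ls; mkdir -p pics; python3 - <<'E'
from plant import manip
import cv2
print(manip.state())
for n in("top","side","wrist"):
    c=manip.get_calibration(n);print(n,c)
    cv2.imwrite(f"pics/{n}0.png",manip.grab_frame(n)[:,:,::-1])
E
```

```text
pics
{'time': 0.0, 'joint_pos': array([-1.45802556e+00,  5.33450351e-02,  1.61429271e+00,  5.86999799e-06,
        1.47598780e+00, -1.18985875e-01]), 'joint_vel': array([-0.00056242,  0.00146657,  0.00054061,  0.00024439, -0.00050745,
       -0.00118283]), 'joint_efforts': array([-3.02397702e-04, -3.93683589e+01, -3.70174277e+01, -1.34553461e-04,
        7.19213524e-03,  1.00523238e-05]), 'tool_pos': array([ 0.14349697, -0.60768465,  0.2380711 ]), 'tool_rot': array([-1.01642966e-03,  9.93293136e-01,  1.15618827e-01,  6.08016633e-06]), 'contact_force': array([-0.94127669, -0.23618175,  0.02966869]), 'ft_torque': array([ 0.01997574, -0.00191108,  0.04460708]), 'gripper_width': 1.005496310894213}
top {'fov_y': 45.351377754552374, 'cx': 314.96012198910887, 'cy': 199.5672279062893, 'R': array([[-0.01789706, -0.99969041,  0.0172854 ],
       [-0.98780185,  0.0150043 , -0.15499152],
       [ 0.15468418, -0.01984844, -0.98776457]]), 't': array([0.00736491, 0.58056066, 1.11263538])}
side {'fov_y': 43.47209106031946, 'cx': 328.84908218520263, 'cy': 196.75642726120947, 'R': array([[-0.99859081, -0.04936117, -0.01949043],
       [-0.00860514,  0.51300412, -0.85834301],
       [ 0.05236749, -0.85696572, -0.51270596]]), 't': array([0.55224238, 0.07274083, 1.26839746])}
wrist {'fov_y': 64.69090936802358, 'cx': 318.7604814282693, 'cy': 195.07234732025844, 'R': array([[ 2.29667917e-01, -9.73268797e-01, -7.04705567e-04],
       [-9.40462799e-01, -2.22112784e-01,  2.57285123e-01],
       [-2.50564106e-01, -5.84273888e-02, -9.66335278e-01]]), 't': array([-0.62451928, -0.03205492,  0.37725179])}
```

View pics/top0.png

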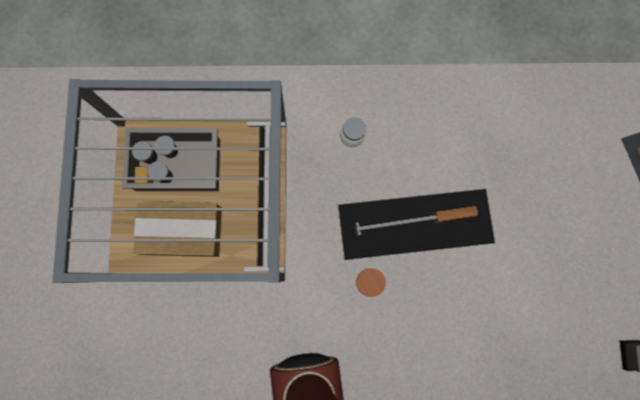

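View pics/side0.png

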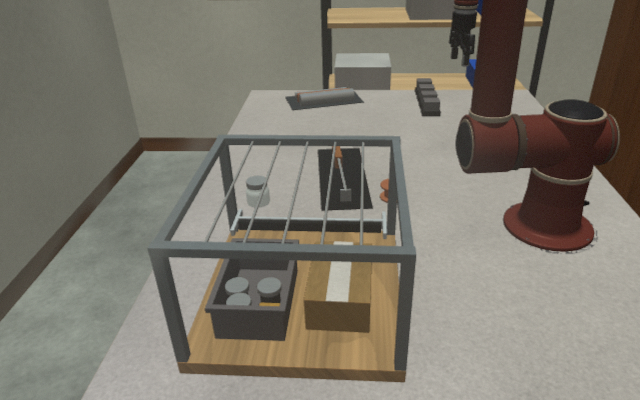

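View pics/wrist0.png

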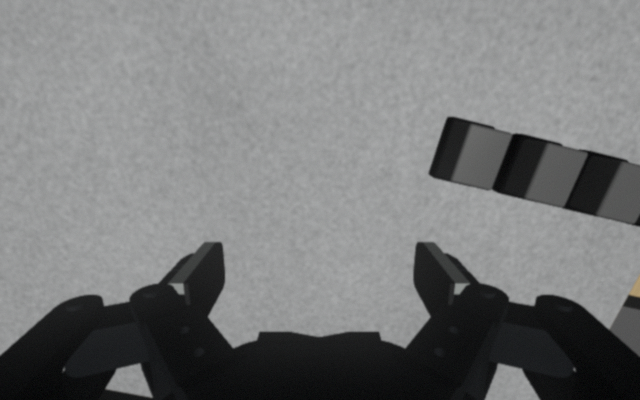

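```bash
cat > h.py <<'E'
import numpy as np, cv2
from plant import manip
def ray(n,u,v,z,c=None):
    c=c or manip.get_calibration(n); f=200/np.tan(np.radians(c["fov_y"]/2))
    d=c["R"].T@np.array([(u-c["cx"])/f,(v-c["cy"])/f,1]); o=-c["R"].T@c["t"]
    return o+d*(z-o[2])/d[2]
def proj(n,X,c=None):
    c=c or manip.get_calibration(n); f=200/np.tan(np.radians(c["fov_y"]/2))
    p=c["R"]@np.array(X)+c["t"]; return np.array([c["cx"]+f*p[0]/p[2],c["cy"]+f*p[1]/p[2]])
def crop(src,dst,x0,y0,x1,y1,k):
    im=cv2.imread(src)[y0:y1,x0:x1]; cv2.imwrite(dst,cv2.resize(im,None,fx=k,fy=k,interpolation=cv2.INTER_CUBIC))
E
python3 - <<'E'
from h import *
crop("pics/top0.png","pics/c1.png",50,70,300,290,3)
crop("pics/top0.png","pics/c2.png",330,180,510,300,4)
crop("pics/side0.png","pics/c3.png",160,120,420,380,3) if 0 else crop("pics/side0.png","pics/c3.png",160,180,420,380,3)
E
```

```text
(no output)
```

View pics/c1.png

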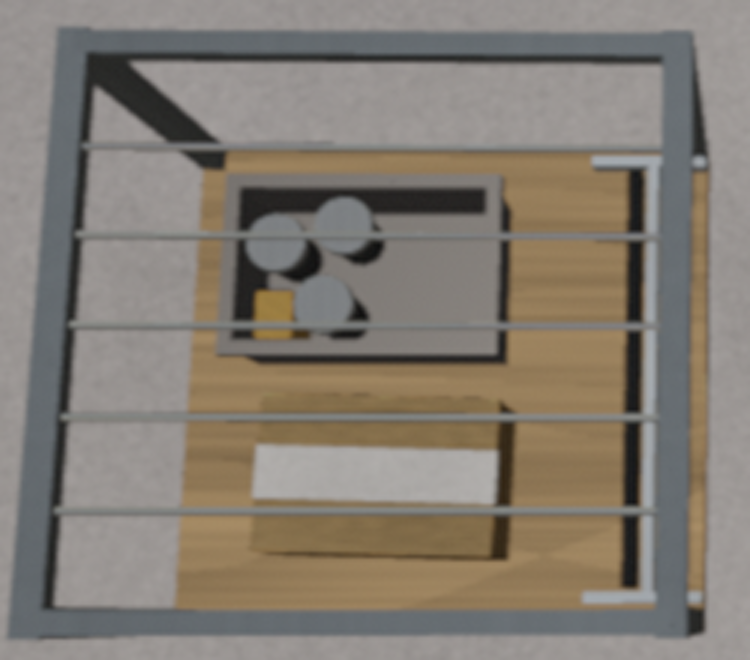

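View pics/c2.png

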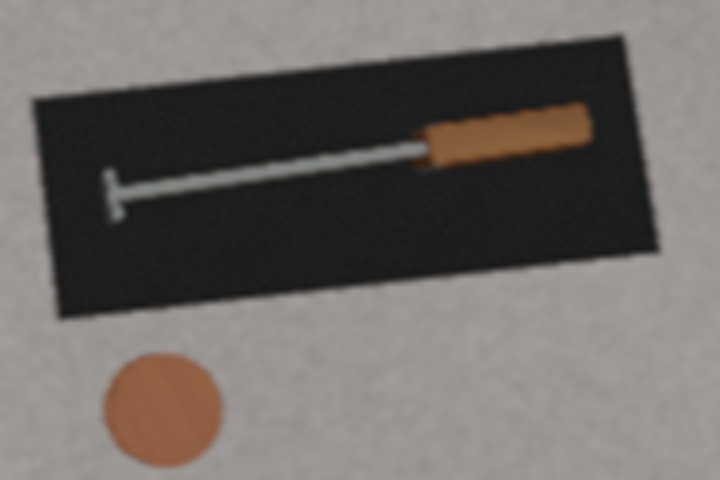

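View pics/c3.png

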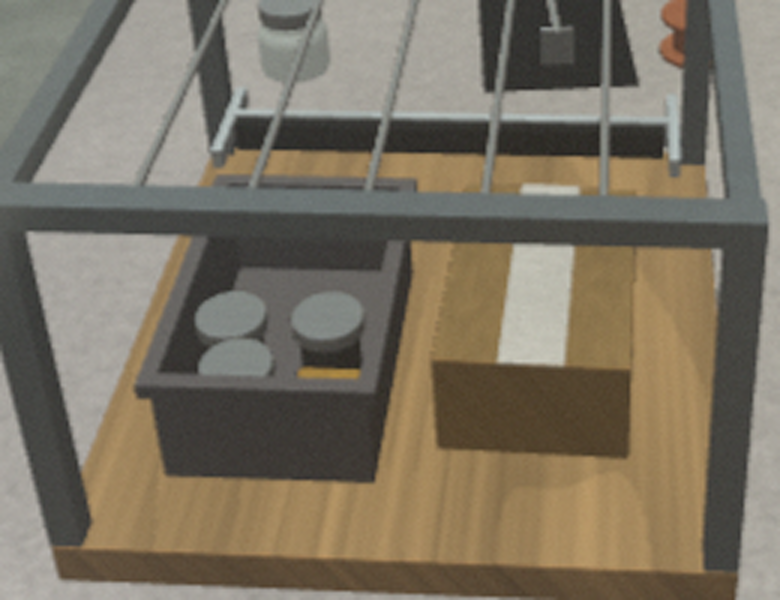

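```bash
python3 - <<'E'
from h import *
np.set_printoptions(precision=4,suppress=True)
A=lambda x,y:(50+x/3,70+y/3); B=lambda x,y:(330+x/4,180+y/4); S=lambda x,y:(160+x/3,180+y/3)
def P(l,f,pts,z,cam="top"):
    print(l,*[ray(cam,*f(*p),z)[:2] for p in pts])
P("tote rim FF FN RF RN",A,[(502,175),(502,355),(228,175),(217,355)],.11)
P("tote rim side: FL FR RL RR",S,[(218,179),(415,181),(138,390),(375,390)],.11,"side")
P("board front",A,[(708,165),(704,605)],.03)
P("board rear(sidecam top)",S,[(55,547),(737,572)],.03,"side")
P("deck corners top",A,[(690,32),(690,637),(60,30),(10,637)],.278)
P("bar ends",A,[(652,165),(648,600)],.085)
P("pad back",A,[(628,170),(623,585)],.088)
P("carton top",A,[(500,400),(497,557),(262,397),(250,550)],.105)
P("mat",B,[(34,99),(624,35),(659,251),(61,317)],.003)
P("handle top",B,[(428,127),(588,102),(593,142),(435,165)],.047)
P("shaft end, start",B,[(115,195),(420,149)],.039)
P("spool",B,[(163,410)],.043)
P("jar",lambda a,b:(a,b),[(354,130)],.07)
E
```

```text
tote rim FF FN RF RN [0.7417 0.2233] [0.5998 0.2214] [0.7444 0.4344] [0.603  0.4367]
tote rim side: FL FR RL RR [0.7417 0.2303] [0.6033 0.2296] [0.7436 0.4395] [0.6055 0.4355]
board front [0.7735 0.0667] [0.4096 0.073 ]
board rear(sidecam top) [0.7921 0.4864] [0.3974 0.4913]
deck corners top [0.7861 0.0681] [0.3882 0.0707] [0.7919 0.4848] [0.3959 0.4914]
bar ends [0.7564 0.1091] [0.4137 0.113 ]
pad back [0.7515 0.1279] [0.4252 0.1316]
carton top [0.5659 0.2234] [0.4473 0.224 ] [0.571  0.4033] [0.4556 0.4076]
mat [ 0.5732 -0.0619] [ 0.6084 -0.4368] [ 0.4716 -0.4487] [ 0.4373 -0.075 ]
handle top [ 0.5461 -0.2966] [ 0.5598 -0.3949] [ 0.5354 -0.3962] [ 0.5229 -0.2995]
shaft end, start [ 0.5087 -0.1067] [ 0.5337 -0.2931]
spool [ 0.3805 -0.1306]
jar [ 0.746  -0.0995]
```

```bash
cat >> h.py <<'E'
from scipy.spatial.transform import Rotation as Ro
np.set_printoptions(precision=4,suppress=True)
def tool():
    s=manip.state(); q=s["tool_rot"]; return s["tool_pos"],Ro.from_quat([q[1],q[2],q[3],q[0]]),s
def delta(pos,xdir,s0=None):
    """tool down, tool x along xdir (world xy)"""
    p,R,s=tool(); x=np.array([*xdir,0.])/np.hypot(*xdir); z=np.array([0,0,-1.]); y=np.cross(z,x)
    Rt=Ro.from_matrix(np.c_[x,y,z]); return R.inv().apply(np.array(pos)-p),(R.inv()*Rt).as_rotvec()
E
python3 - <<'E'
from h import *
p,R,s=tool(); c=manip.get_calibration("wrist"); o=-c["R"].T@c["t"]
print("cam in tool",R.inv().apply(o-p)); print(R.as_matrix())
d=np.array([-.1335,.991])
for sgn in (1,-1): print(delta([.5437,-.367,.12],sgn*d))
E
```

```text
cam in tool [ 0.066   0.0001 -0.1342]
[[ 0.9733  0.2297 -0.0002]
 [ 0.2297 -0.9733  0.0017]
 [ 0.0002 -0.0017 -1.    ]]
(array([ 0.4447, -0.1422,  0.1186]), array([-0.0012, -0.0014, -1.4729]))
(array([ 0.4447, -0.1422,  0.1186]), array([-0.0015,  0.0012,  1.6687]))
```

Emit:
step_arm([
  [0.05, -0.016, 0, 0, 0, 0.084, -1],
  [0.1, -0.032, 0, 0, 0, 0.167, -1],
  [0.15, -0.048, 0, 0, 0, 0.25, -1],
  [0.2, -0.064, 0, 0, 0, 0.334, -1],
  [0.24, -0.077, 0, 0, 0, 0.417, -1],
  [0.28, -0.09, 0, 0, 0, 0.5, -1],
  [0.31, -0.1, 0, 0, 0, 0.584, -1],
  [0.34, -0.109, 0.01, 0, 0, 0.667, -1],
  [0.36, -0.115, 0.02, 0, 0, 0.75, -1],
  [0.38, -0.122, 0.03, 0, 0, 0.834, -1],
  [0.4, -0.128, 0.04, 0, 0, 0.917, -1],
  [0.42, -0.134, 0.05, 0, 0, 1.0, -1],
  [0.43, -0.138, 0.06, 0, 0, 1.084, -1],
  [0.445, -0.142, 0.07, 0, 0, 1.167, -1],
  [0.445, -0.142, 0.08, 0, 0, 1.25, -1],
  [0.445, -0.142, 0.088, 0, 0, 1.334, -1],
  [0.445, -0.142, 0.088, 0, 0, 1.417, -1],
  [0.445, -0.142, 0.088, 0, 0, 1.5, -1],
  [0.445, -0.142, 0.088, 0, 0, 1.584, -1],
  [0.445, -0.142, 0.088, 0, 0, 1.668, -1],
])

```text
time: 2.15
tool_pos: [0.5438, -0.3676, 0.1507]
tool_rot: [0.0, 0.752, -0.659, -0.0]
contact_force: [0.5, 0.2, -0.8]
gripper_width: 1.001
```

```bash
python3 - <<'E'
from h import *
print(manip.state()["joint_pos"])
cv2.imwrite("pics/w1.png",manip.grab_frame("wrist")[:,:,::-1])
d=np.array([-.1335,.991]);p,R,s=tool();print(p)
print(delta([.5437,-.367,.017],-d))
for q in ([.541,-.347,.047],[.5437,-.367,.047],[.541+.1335*.05,-.347-.991*.05,.047],[.541-.1335*.05,-.347+.991*.05,.047]): print(proj("wrist",q))
E
```

```text
[-0.7077  0.1919  1.6126 -0.      1.338   2.3027]
[ 0.5438 -0.3676  0.1507]
(array([-0.0005, -0.    ,  0.1337]), array([ 0.0006,  0.0007, -0.0049]))
[320.1716 222.469 ]
[320.0675 198.0958]
[319.924  160.1464]
[320.3951 278.7286]
```

View pics/w1.png

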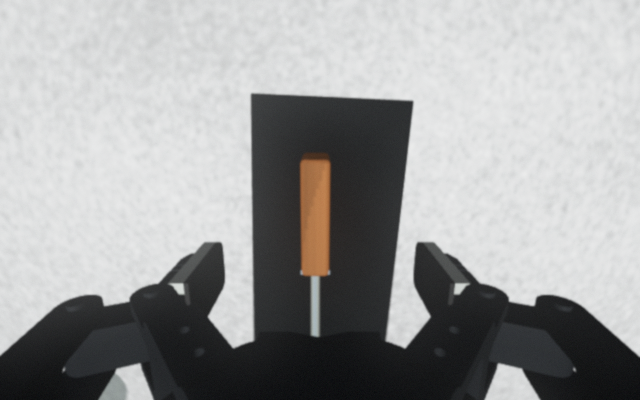

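```bash
python3 - <<'E'
from h import *
p,R,s=tool()
for uv in ((315.5,160),(315.5,274),(315.5,217)):
    q=ray("wrist",*uv,.047); print(q,R.inv().apply(q-p))
E
```

```text
[ 0.551  -0.3962  0.047 ] [ 0.0294 -0.0035  0.1037]
[ 0.539  -0.3013  0.047 ] [-0.0663 -0.0038  0.1038]
[ 0.5453 -0.3511  0.047 ] [-0.0161 -0.0036  0.1038]
```

Emit:
step_arm([
  [0, -0.003, 0.03, 0, 0, -0.003, -1],
  [0, -0.003, 0.06, 0, 0, -0.003, -1],
  [0, -0.003, 0.09, 0, 0, -0.003, -1],
  [0, -0.003, 0.11, 0, 0, -0.003, -1],
  [0, -0.003, 0.125, 0, 0, -0.003, -1],
  [0, -0.003, 0.133, 0, 0, -0.003, -1],
  [0, -0.003, 0.133, 0, 0, -0.003, 0],
  [0, -0.003, 0.133, 0, 0, -0.003, 1],
  [0, -0.003, 0.133, 0, 0, -0.003, 1],
  [0, -0.003, 0.133, 0, 0, -0.003, 1],
  [0, -0.003, 0.133, 0, 0, -0.003, 1],
  [0, -0.003, 0.133, 0, 0, -0.003, 1],
  [0, -0.003, 0.133, 0, 0, -0.003, 1],
  [0, -0.003, 0.133, 0, 0, -0.003, 1],
])

```text
time: 3.6
tool_pos: [0.5478, -0.3681, 0.0197]
tool_rot: [0.0, 0.754, -0.657, 0.001]
contact_force: [-0.0, -0.7, 5.9]
gripper_width: 0.274
```

Emit:
step_arm([
  [0, 0, -0.01, 0, 0, 0, 1],
  [0, 0, -0.03, 0, 0, 0, 1],
  [0, 0, -0.06, 0, 0, 0, 1],
  [0, 0, -0.09, 0, 0, 0, 1],
  [0, 0, -0.12, 0, 0, 0, 1],
  [0, 0, -0.12, 0, 0, 0, 1],
  [0, 0, -0.12, 0, 0, 0, 1],
])

```text
time: 4.3
tool_pos: [0.5468, -0.3673, 0.1381]
tool_rot: [0.0, 0.754, -0.657, 0.0]
contact_force: [0.1, 0.3, -3.1]
gripper_width: 0.272
```

```bash
python3 - <<'E'
from h import *
s=manip.state(); print(s["contact_force"],s["ft_torque"],s["tool_pos"])
cv2.imwrite("pics/t2.png",manip.grab_frame("top")[:,:,::-1])
cv2.imwrite("pics/s2.png",manip.grab_frame("side")[:,:,::-1])
crop("pics/t2.png","pics/c4.png",320,130,540,290,3.5)
crop("pics/s2.png","pics/c5.png",240,0,500,220,3)
E
```

```text
[ 0.1164  0.2535 -3.0818] [-0.07   -0.0301 -0.015 ] [ 0.5468 -0.3673  0.1381]
```

View pics/c4.png

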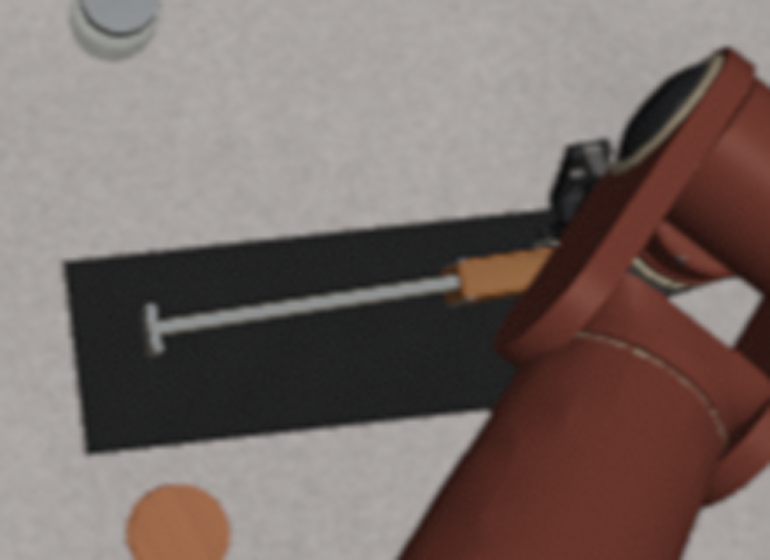

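View pics/c5.png

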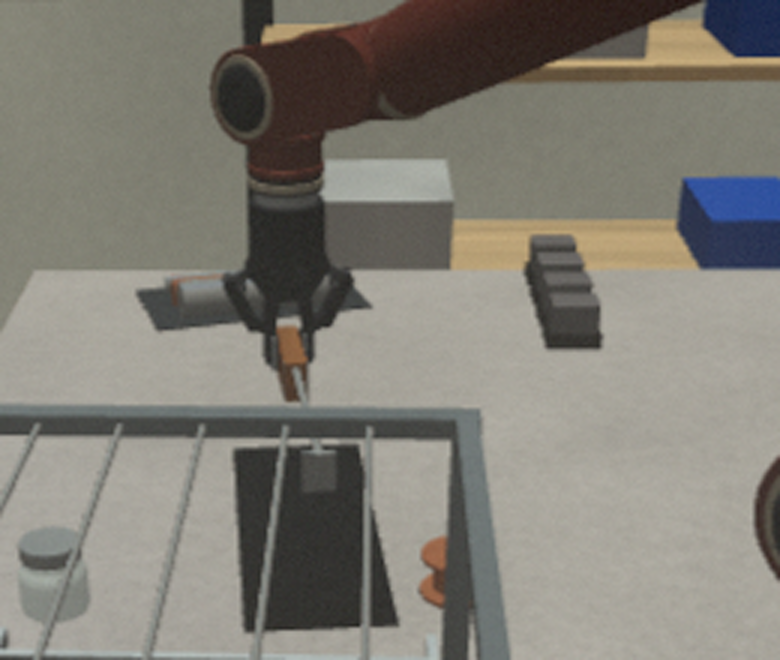

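```bash
cat >> h.py <<'E'
def tri(uvt,uvs):
    def rr(n,uv):
        a=ray(n,*uv,0);b=ray(n,*uv,.5);return a,(b-a)/np.linalg.norm(b-a)
    a,d=rr("top",uvt);b,e=rr("side",uvs)
    st=np.linalg.lstsq(np.c_[d,-e],b-a,rcond=None)[0]; p=a+d*st[0];q=b+e*st[1]
    return (p+q)/2,np.linalg.norm(p-q)
E
python3 - <<'E'
from h import *
print(tri((320+155/3.5,130+330/3.5),(346.5,452/3)))
print(ray("side",346.7,490/3,.11),ray("side",346.7,490/3,.12),ray("side",346.7,490/3,.13))
p,R,s=tool(); print(p,R.as_matrix()[:,0])
E
```

```text
(array([ 0.5083, -0.1062,  0.1559]), np.float64(0.0018749702713355936))
[ 0.5091 -0.1239  0.11  ] [ 0.5087 -0.1043  0.12  ] [ 0.5083 -0.0847  0.13  ]
[ 0.5457 -0.3664  0.1355] [ 0.1372 -0.9905 -0.0032]
```

```bash
python3 - <<'E'
from h import *
print(delta([.665,-.25,.147],(-.014,-1)))
print(delta([.6685,-.003,.147],(-.014,-1)))
E
```

```text
(array([-0.099 , -0.1341, -0.0115]), array([0.0032, 0.003 , 0.1516]))
(array([-0.3431, -0.1714, -0.0109]), array([0.0032, 0.003 , 0.1516]))
```

Emit:
step_arm([
  [-0.012, -0.017, -0.003, 0, 0, 0.02, 1],
  [-0.025, -0.034, -0.006, 0, 0, 0.04, 1],
  [-0.037, -0.05, -0.011, 0, 0, 0.06, 1],
  [-0.05, -0.067, -0.011, 0, 0, 0.08, 1],
  [-0.062, -0.084, -0.011, 0, 0, 0.1, 1],
  [-0.075, -0.1, -0.011, 0, 0, 0.12, 1],
  [-0.087, -0.117, -0.011, 0, 0, 0.14, 1],
  [-0.099, -0.134, -0.011, 0, 0, 0.152, 1],
  [-0.12, -0.137, -0.011, 0, 0, 0.152, 1],
  [-0.15, -0.142, -0.011, 0, 0, 0.152, 1],
  [-0.18, -0.147, -0.011, 0, 0, 0.152, 1],
  [-0.21, -0.151, -0.011, 0, 0, 0.152, 1],
  [-0.24, -0.156, -0.011, 0, 0, 0.152, 1],
  [-0.24, -0.156, -0.011, 0, 0, 0.152, 1],
  [-0.24, -0.156, -0.011, 0, 0, 0.152, 1],
])

```text
time: 5.9
tool_pos: [0.6672, -0.1072, 0.1476]
tool_rot: [-0.001, -0.703, 0.712, 0.001]
contact_force: [1.0, -0.6, -2.4]
gripper_width: 0.274
```

```bash
python3 - <<'E'
from h import *
s=manip.state(); print(s["contact_force"],s["ft_torque"],s["tool_pos"],s["joint_pos"])
cv2.imwrite("pics/t3.png",manip.grab_frame("top")[:,:,::-1])
cv2.imwrite("pics/s3.png",manip.grab_frame("side")[:,:,::-1])
crop("pics/t3.png","pics/c6.png",90,80,340,290,3)
crop("pics/s3.png","pics/c7.png",160,120,420,320,3)
print(delta([.6685,-.003,.147],(-.014,-1)))
E
```

```text
[ 1.0384 -0.6476 -2.4215] [-0.1541 -0.0242  0.0436] [ 0.6672 -0.1072  0.1476] [-0.2691  0.239   1.5635 -0.0006  1.3422  2.8853]
(array([-0.1057,  0.0009,  0.0013]), array([ 0.0017, -0.    , -0.0008]))
```

View pics/c6.png

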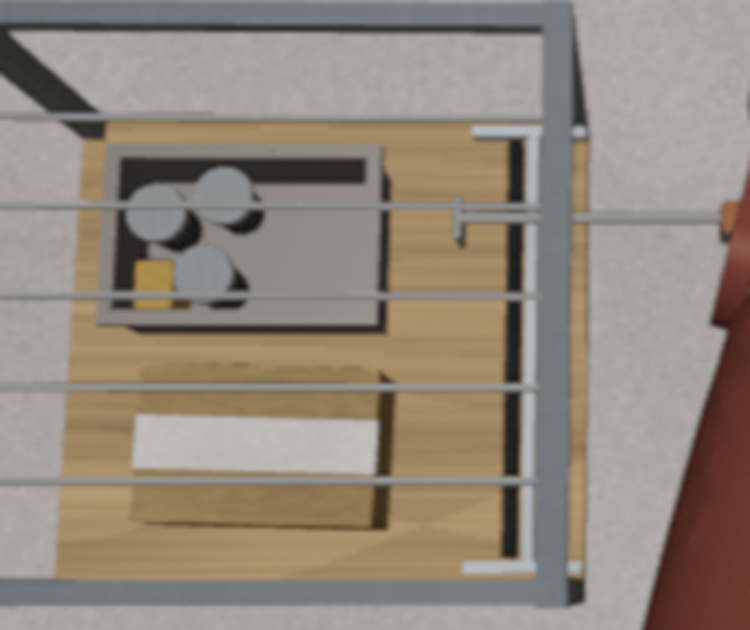

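View pics/c7.png

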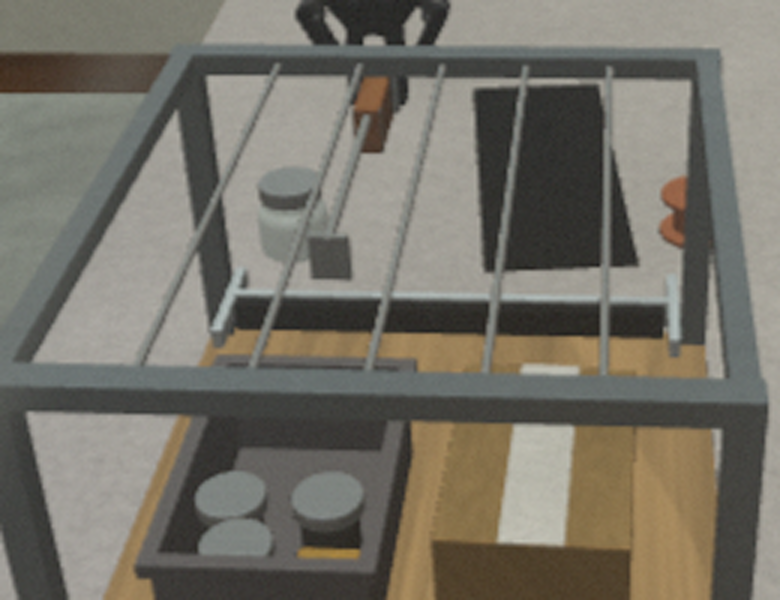

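```bash
python3 - <<'E'
from h import *
print(ray("top",90+459/3,80+219/3,.165),tri((90+459/3,80+219/3),(160+330/3,120+236/3)))
print(ray("side",270,120+278/3,.131))
E
```

```text
[0.6676 0.1561 0.165 ] (array([0.6684, 0.156 , 0.1662]), np.float64(0.002157641324446966))
[0.6722 0.1568 0.131 ]
```

Emit:
step_arm([
  [-0.02, 0, 0, 0, 0, 0, 1],
  [-0.04, 0, 0, 0, 0, 0, 1],
  [-0.06, 0, 0, 0, 0, 0, 1],
  [-0.08, 0, 0, 0, 0, 0, 1],
  [-0.095, 0, 0, 0, 0, 0, 1],
  [-0.1, 0, 0, 0, 0, 0, 1],
  [-0.1, 0, 0.005, 0, 0, 0, 1],
  [-0.1, 0, 0.015, 0, 0, 0, 1],
  [-0.1, 0, 0.025, 0, 0, 0, 1],
  [-0.1, 0, 0.035, 0, 0, 0, 1],
  [-0.1, 0, 0.044, 0, 0, 0, 1],
  [-0.1, 0, 0.044, 0, 0, 0, 1],
  [-0.1, 0, 0.044, 0, 0, 0, 1],
])

```text
time: 7.3
tool_pos: [0.6699, -0.0085, 0.1048]
tool_rot: [-0.0, -0.702, 0.712, 0.0]
contact_force: [-0.1, 0.1, -2.4]
gripper_width: 0.273
```

```bash
python3 - <<'E'
from h import *
s=manip.state(); print(s["contact_force"],s["ft_torque"],s["tool_pos"],s["joint_pos"])
cv2.imwrite("pics/t4.png",manip.grab_frame("top")[:,:,::-1])
cv2.imwrite("pics/s4.png",manip.grab_frame("side")[:,:,::-1])
crop("pics/t4.png","pics/c8.png",90,80,340,290,3)
crop("pics/s4.png","pics/c9.png",160,120,420,320,3)
E
```

```text
[-0.1326  0.0912 -2.4084] [-0.129  -0.0093  0.0434] [ 0.6699 -0.0085  0.1048] [-0.1237  0.2666  1.6067  0.      1.2691  3.0326]
```

View pics/c8.png

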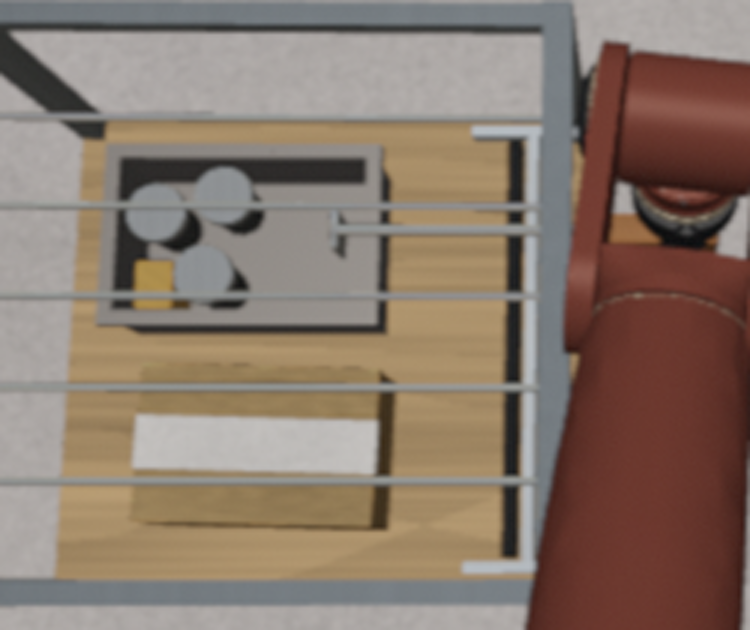

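View pics/c9.png

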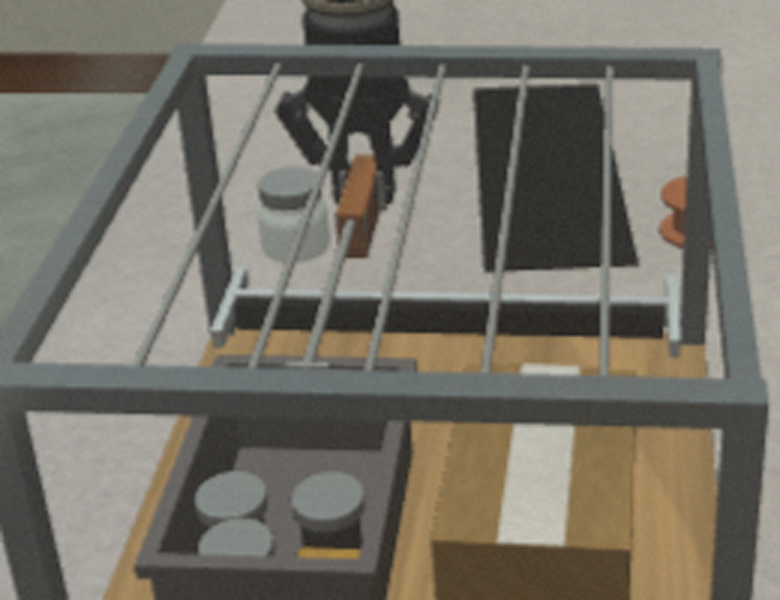

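Emit:
step_arm([
  [0.003, 0.001, 0, 0, 0, 0, 1],
  [0.006, 0.002, 0, 0, 0, 0, 1],
  [0.008, 0.002, 0, 0, 0, 0, 1],
  [0.0095, 0.002, 0, 0, 0, 0, 1],
  [0.011, 0.002, 0, 0, 0, 0, 1],
  [0.0125, 0.002, 0, 0, 0, 0, 1],
  [0.014, 0.002, 0, 0, 0, 0, 1],
  [0.0155, 0.002, 0, 0, 0, 0, 1],
  [0.017, 0.002, 0, 0, 0, 0, 1],
])

```text
time: 8.3
tool_pos: [0.6678, -0.0254, 0.1053]
tool_rot: [-0.0, -0.702, 0.712, 0.0]
contact_force: [0.9, -0.9, -2.3]
gripper_width: 0.274
```

Emit:
step_arm([
  [0.0015, 0, 0, 0, 0, 0, 1],
  [0.003, 0, 0, 0, 0, 0, 1],
  [0.0045, 0, 0, 0, 0, 0, 1],
  [0.006, 0, 0, 0, 0, 0, 1],
  [0.0075, 0, 0, 0, 0, 0, 1],
])

```text
time: 8.8
tool_pos: [0.6677, -0.0326, 0.1052]
tool_rot: [0.0, -0.702, 0.712, 0.0]
contact_force: [0.3, 3.4, -2.5]
gripper_width: 0.273
```

```bash
python3 - <<'E'
from h import *
cv2.imwrite("pics/t5.png",manip.grab_frame("top")[:,:,::-1])
cv2.imwrite("pics/s5.png",manip.grab_frame("side")[:,:,::-1])
s=manip.state(); print(s["contact_force"],s["ft_torque"],s["tool_pos"],s["joint_pos"])
crop("pics/t5.png","pics/c10.png",110,110,270,230,4.5)
E
```

```text
[-0.2567  2.5585 -1.5806] [ 0.2775 -0.0272  0.1222] [ 0.6677 -0.0329  0.1053] [-0.1605  0.2625  1.6106 -0.      1.2686  2.9955]
```

View pics/c10.png

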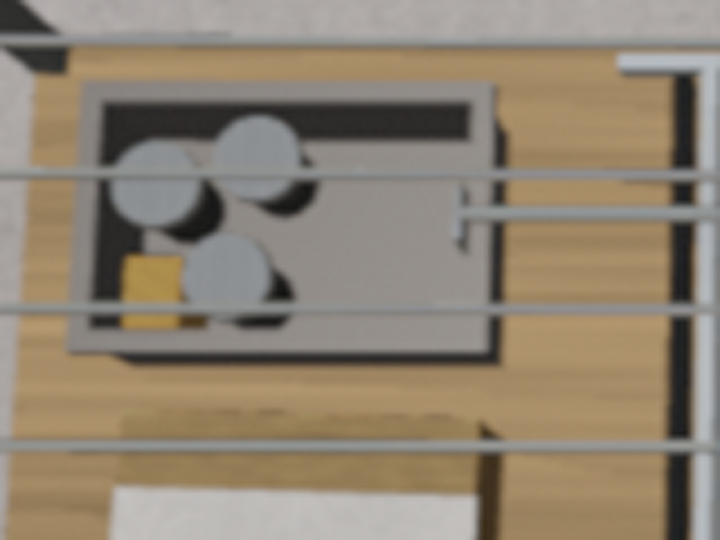

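```bash
python3 - <<'E'
from h import *
a=ray("top",110+496/4.5,110+215/4.5,.11); b=ray("top",110+674/4.5,110+215/4.5,.088); print(a,b, "travel",a[1]+.006-b[1])
E
```

```text
[0.6713 0.2157 0.11  ] [0.6755 0.1268 0.088 ] travel 0.0948887313153643
```

Emit:
step_arm([
  [0.001, 0, 0, 0, 0, 0, 1],
  [0.003, 0, 0, 0, 0, 0, 1],
  [0.006, 0, 0, 0, 0, 0, 1],
  [0.0095, 0, 0, 0, 0, 0, 1],
  [0.013, 0, 0, 0, 0, 0, 1],
  [0.0165, 0, 0, 0, 0, 0, 1],
  [0.02, 0, 0, 0, 0, 0, 1],
  [0.0235, 0, 0, 0, 0, 0, 1],
  [0.027, 0, 0, 0, 0, 0, 1],
  [0.0305, 0, 0, 0, 0, 0, 1],
  [0.034, 0, 0, 0, 0, 0, 1],
  [0.0375, 0, 0, 0, 0, 0, 1],
  [0.041, 0, 0, 0, 0, 0, 1],
  [0.0445, 0, 0, 0, 0, 0, 1],
  [0.048, 0, 0, 0, 0, 0, 1],
  [0.051, 0, 0, 0, 0, 0, 1],
  [0.054, 0, 0, 0, 0, 0, 1],
  [0.057, 0, 0, 0, 0, 0, 1],
  [0.059, 0, 0, 0, 0, 0, 1],
  [0.061, 0, 0, 0, 0, 0, 1],
])

```text
time: 10.9
tool_pos: [0.6668, -0.0939, 0.1053]
tool_rot: [-0.0, -0.702, 0.712, 0.0]
contact_force: [-0.8, 4.2, -2.1]
gripper_width: 0.273
```

```bash
python3 - <<'E'
from h import *
cv2.imwrite("pics/t6.png",manip.grab_frame("top")[:,:,::-1])
s=manip.state(); print(s["contact_force"],s["ft_torque"],s["tool_pos"],s["joint_pos"])
crop("pics/t6.png","pics/c11.png",110,110,270,230,4.5)
E
```

```text
[ 0.466   2.4091 -1.1784] [ 0.2319 -0.0579  0.0092] [ 0.6668 -0.0943  0.1053] [-0.2507  0.2732  1.5979 -0.0004  1.2705  2.9056]
```

View pics/c11.png

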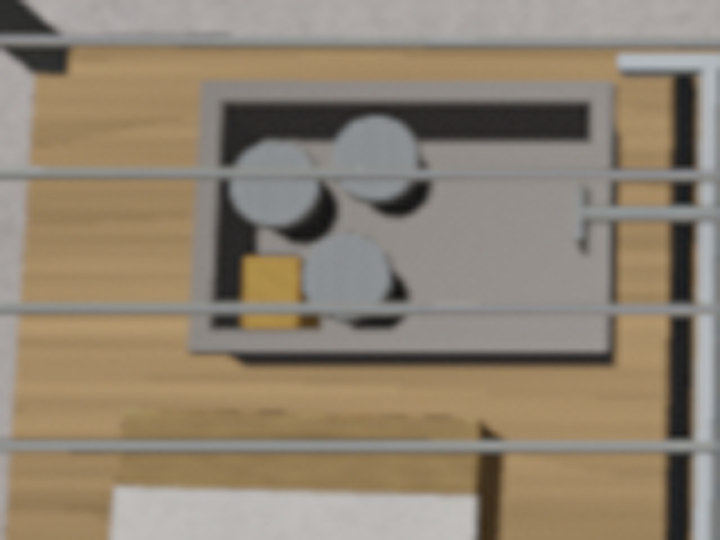

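Emit:
step_arm([
  [0.001, 0, 0, 0, 0, 0, 1],
  [0.003, 0, 0, 0, 0, 0, 1],
  [0.005, 0, 0, 0, 0, 0, 1],
  [0.007, 0, 0, 0, 0, 0, 1],
  [0.009, 0, 0, 0, 0, 0, 1],
  [0.011, 0, 0, 0, 0, 0, 1],
  [0.013, 0, 0, 0, 0, 0, 1],
  [0.015, 0, 0, 0, 0, 0, 1],
  [0.017, 0, 0, 0, 0, 0, 1],
  [0.019, 0, 0, 0, 0, 0, 1],
  [0.02, 0, 0, 0, 0, 0, 1],
  [0.021, 0, 0, 0, 0, 0, 1],
])

```text
time: 12.15
tool_pos: [0.6665, -0.1149, 0.1053]
tool_rot: [-0.0, -0.702, 0.712, 0.0]
contact_force: [0.2, 2.3, -1.9]
gripper_width: 0.27
```

Emit:
step_arm([
  [0.001, 0, 0, 0, 0, 0, 1],
  [0.002, 0, 0, 0, 0, 0, 1],
])

```text
time: 12.35
tool_pos: [0.6665, -0.1168, 0.1053]
tool_rot: [0.0, -0.702, 0.712, 0.0]
contact_force: [-0.1, 3.7, -3.1]
gripper_width: 0.277
```

Emit:
step_arm([
  [0.001, 0, 0, 0, 0, 0, 1],
  [0.002, 0, 0, 0, 0, 0, 1],
])

```text
time: 12.55
tool_pos: [0.6665, -0.1188, 0.1053]
tool_rot: [-0.0, -0.702, 0.712, 0.0]
contact_force: [0.3, 3.7, -2.8]
gripper_width: 0.275
```

Emit:
step_arm([
  [0.001, 0, 0, 0, 0, 0, 1],
  [0.002, 0, 0, 0, 0, 0, 1],
])

```text
time: 12.75
tool_pos: [0.6665, -0.1208, 0.1053]
tool_rot: [-0.0, -0.702, 0.712, 0.0]
contact_force: [0.5, 3.6, -2.9]
gripper_width: 0.268
```

Emit:
step_arm([
  [0.001, 0, 0, 0, 0, 0, 1],
])

```text
time: 12.85
tool_pos: [0.6664, -0.1219, 0.1053]
tool_rot: [0.0, -0.702, 0.712, 0.0]
contact_force: [-0.1, 3.6, -2.2]
gripper_width: 0.273
```

Emit:
step_arm([
  [0.001, 0, 0, 0, 0, 0, 1],
])

```text
time: 12.95
tool_pos: [0.6664, -0.1228, 0.1053]
tool_rot: [0.0, -0.702, 0.712, 0.0]
contact_force: [-0.2, 2.9, -2.5]
gripper_width: 0.274
```

Emit:
step_arm([
  [0.001, 0, 0, 0, 0, 0, 1],
])

```text
time: 13.05
tool_pos: [0.6664, -0.1238, 0.1053]
tool_rot: [0.0, -0.702, 0.712, 0.0]
contact_force: [-0.6, 3.7, -2.1]
gripper_width: 0.273
```

Emit:
step_arm([
  [0.001, 0, 0, 0, 0, 0, 1],
])

```text
time: 13.15
tool_pos: [0.6664, -0.1249, 0.1053]
tool_rot: [-0.0, -0.702, 0.712, 0.0]
contact_force: [0.2, 4.4, -2.4]
gripper_width: 0.277
```

Emit:
step_arm([
  [0.001, 0, 0, 0, 0, 0, 1],
])

```text
time: 13.25
tool_pos: [0.6664, -0.1258, 0.1053]
tool_rot: [-0.0, -0.702, 0.712, 0.0]
contact_force: [0.4, 2.8, -2.0]
gripper_width: 0.27
```

Emit:
step_arm([
  [0.001, 0, 0, 0, 0, 0, 1],
])

```text
time: 13.35
tool_pos: [0.6664, -0.1268, 0.1053]
tool_rot: [-0.0, -0.702, 0.712, 0.0]
contact_force: [-0.1, 2.7, -2.9]
gripper_width: 0.274
```

Emit:
step_arm([
  [0.001, 0, 0, 0, 0, 0, 1],
])

```text
time: 13.45
tool_pos: [0.6663, -0.1277, 0.1053]
tool_rot: [0.0, -0.702, 0.712, 0.0]
contact_force: [0.2, 4.4, -1.4]
gripper_width: 0.276
```

Emit:
step_arm([
  [0.001, 0, 0, 0, 0, 0, 1],
])

```text
time: 13.55
tool_pos: [0.6662, -0.1282, 0.1051]
tool_rot: [0.0, -0.702, 0.712, 0.001]
contact_force: [-0.1, 6.0, -3.0]
gripper_width: 0.273
```

Emit:
step_arm([
  [0.0006, 0, 0, 0, 0, 0, 1],
])

```text
time: 13.65
tool_pos: [0.6662, -0.1284, 0.1049]
tool_rot: [0.001, -0.702, 0.712, 0.001]
contact_force: [0.7, 8.4, -2.4]
gripper_width: 0.269
```

Emit:
step_arm([
  [0.0003, 0, 0, 0, 0, 0, 1],
])

```text
time: 13.75
tool_pos: [0.6662, -0.1285, 0.1049]
tool_rot: [0.001, -0.702, 0.712, 0.001]
contact_force: [0.4, 7.1, -2.9]
gripper_width: 0.277
```

Emit:
step_arm([
  [0.0006, 0, 0, 0, 0, 0, 1],
  [0.0006, 0, 0, 0, 0, 0, 1],
])

```text
time: 13.95
tool_pos: [0.6661, -0.1288, 0.1048]
tool_rot: [0.001, -0.702, 0.712, 0.001]
contact_force: [-0.0, 7.8, -3.0]
gripper_width: 0.275
```

Emit:
step_arm([
  [0.0004, 0, 0, 0, 0, 0, 1],
  [0.0004, 0, 0, 0, 0, 0, 1],
])

```text
time: 14.15
tool_pos: [0.6661, -0.1289, 0.1047]
tool_rot: [0.001, -0.702, 0.712, 0.001]
contact_force: [-0.7, 9.1, -2.7]
gripper_width: 0.276
```

Holding about 5–6 N over the drag friction for half a second.

Emit:
step_arm([
  [0.0004, 0, 0, 0, 0, 0, 1],
  [0.0004, 0, 0, 0, 0, 0, 1],
  [0.0004, 0, 0, 0, 0, 0, 1],
])

```text
time: 14.45
tool_pos: [0.6661, -0.129, 0.1047]
tool_rot: [0.001, -0.702, 0.712, 0.002]
contact_force: [0.4, 9.5, -3.1]
gripper_width: 0.274
```

Emit:
step_arm([
  [0, 0, 0, 0, 0, 0, 1],
  [0, 0, 0, 0, 0, 0, 1],
  [0, 0, 0, 0, 0, 0, 1],
  [0, 0, 0, 0, 0, 0, 1],
])

```text
time: 14.85
tool_pos: [0.6661, -0.129, 0.1047]
tool_rot: [0.001, -0.702, 0.712, 0.002]
contact_force: [1.1, 9.7, -3.2]
gripper_width: 0.275
```

```bash
python3 - <<'E'
from h import *
cv2.imwrite("pics/t7.png",manip.grab_frame("top")[:,:,::-1])
s=manip.state(); print(s["contact_force"],s["ft_torque"],s["tool_pos"])
crop("pics/t7.png","pics/c12.png",110,110,290,250,4)
E
```

```text
[ 0.3501  9.5993 -2.8527] [ 1.1942 -0.0962 -0.1013] [ 0.6661 -0.129   0.1047]
```

View pics/c12.png

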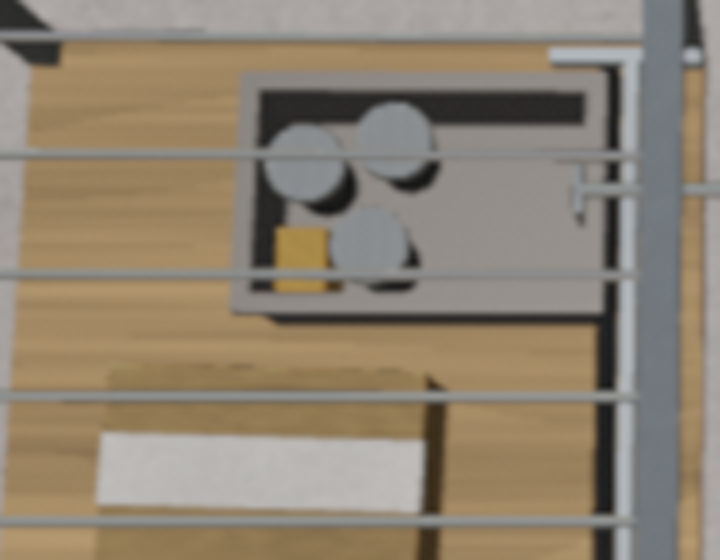

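Emit:
step_arm([
  [-0.001, 0, 0, 0, 0, 0, 1],
  [-0.002, 0, 0, 0, 0, 0, 1],
  [-0.004, 0, 0, 0, 0, 0, 1],
  [-0.007, 0, 0, 0, 0, 0, 1],
  [-0.011, 0, 0, 0, 0, 0, 1],
  [-0.015, 0, 0, 0, 0, 0, 1],
  [-0.015, 0, 0, 0, 0, 0, 1],
  [-0.015, 0, -0.005, 0, 0, 0, 1],
  [-0.015, 0, -0.015, 0, 0, 0, 1],
  [-0.015, 0, -0.03, 0, 0, 0, 1],
  [-0.015, 0, -0.045, 0, 0, 0, 1],
  [-0.015, 0, -0.055, 0, 0, 0, 1],
  [-0.015, 0, -0.055, 0, 0, 0, 1],
])

```text
time: 16.2
tool_pos: [0.6682, -0.1166, 0.1641]
tool_rot: [0.001, -0.702, 0.712, -0.002]
contact_force: [1.2, 0.1, -2.0]
gripper_width: 0.271
```

```bash
python3 - <<'E'
from h import *
cv2.imwrite("pics/t8.png",manip.grab_frame("top")[:,:,::-1])
cv2.imwrite("pics/s8.png",manip.grab_frame("side")[:,:,::-1])
s=manip.state(); print(s["contact_force"],s["ft_torque"],s["tool_pos"])
crop("pics/t8.png","pics/c13.png",110,110,290,250,4)
crop("pics/s8.png","pics/c14.png",200,80,420,280,3.2)
E
```

```text
[-0.4867  0.258  -2.221 ] [-0.1489  0.0186  0.0275] [ 0.6667 -0.1162  0.1609]
```

View pics/c13.png

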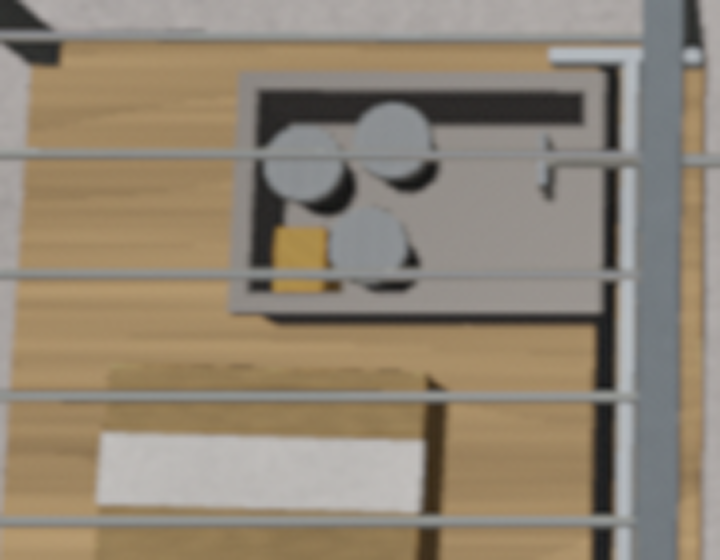

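View pics/c14.png

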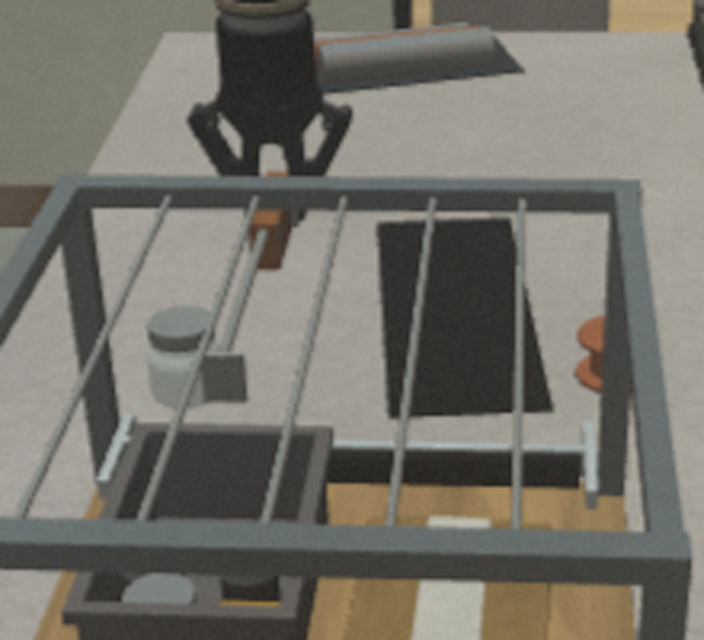

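```bash
python3 - <<'E'
from h import *
print(delta([.6665,-.32,.16],(-.014,-1)))
print(delta([.5475,-.368,.14],(.1372,-.9905)))
E
```

```text
(array([ 0.2038, -0.0028,  0.0009]), array([-0.0008, -0.0002, -0.0004]))
(array([0.2535, 0.1155, 0.0208]), array([-0.0008, -0.0003, -0.1521]))
```

Emit:
step_arm([
  [0.015, 0, 0, 0, 0, 0, 1],
  [0.04, 0, 0, 0, 0, 0, 1],
  [0.07, 0, 0, 0, 0, 0, 1],
  [0.1, 0, 0, 0, 0, 0, 1],
  [0.13, 0, 0, 0, 0, 0, 1],
  [0.16, 0, 0, 0, 0, 0, 1],
  [0.19, 0, 0, 0, 0, 0, 1],
  [0.204, 0.012, 0, 0, 0, -0.015, 1],
  [0.21, 0.03, 0, 0, 0, -0.035, 1],
  [0.22, 0.05, 0.005, 0, 0, -0.06, 1],
  [0.23, 0.07, 0.01, 0, 0, -0.09, 1],
  [0.24, 0.09, 0.015, 0, 0, -0.12, 1],
  [0.2535, 0.107, 0.02, 0, 0, -0.14, 1],
  [0.2535, 0.1155, 0.02, 0, 0, -0.152, 1],
  [0.2535, 0.1155, 0.02, 0, 0, -0.152, 1],
  [0.2535, 0.1155, 0.02, 0, 0, -0.152, 1],
])

```text
time: 17.9
tool_pos: [0.5477, -0.3678, 0.1404]
tool_rot: [-0.0, 0.754, -0.657, 0.0]
contact_force: [0.9, 0.7, -1.4]
gripper_width: 0.276
```

```bash
python3 - <<'E'
from h import *
cv2.imwrite("pics/t9.png",manip.grab_frame("top")[:,:,::-1])
cv2.imwrite("pics/s9.png",manip.grab_frame("side")[:,:,::-1])
s=manip.state(); print(s["contact_force"],s["ft_torque"],s["tool_pos"])
crop("pics/t9.png","pics/c15.png",320,130,540,290,3.5)
crop("pics/s9.png","pics/c16.png",240,0,500,220,3)
print(delta([.5475,-.368,.0205],(.1372,-.9905)))
E
```

```text
[ 0.2014 -0.5606 -2.2317] [-0.1235 -0.015  -0.028 ] [ 0.5482 -0.3676  0.1406]
(array([0.0002, 0.0008, 0.1201]), array([-0.0007, -0.0004,  0.0006]))
```

View pics/c15.png

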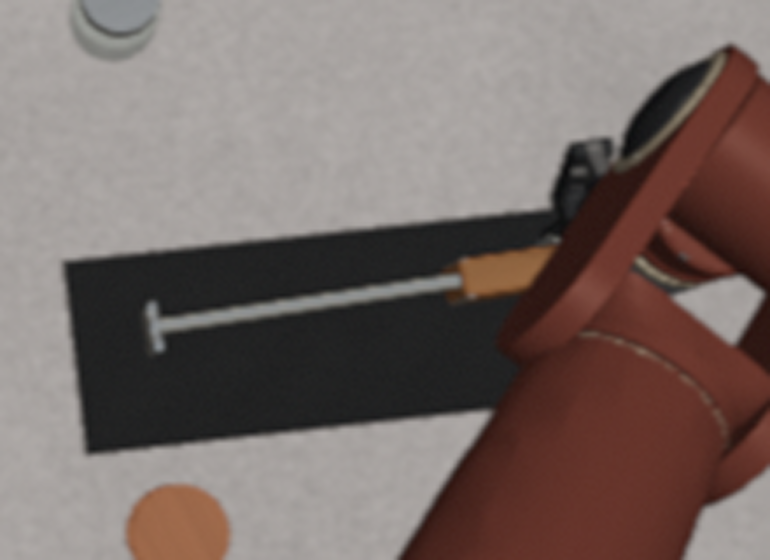

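View pics/c16.png

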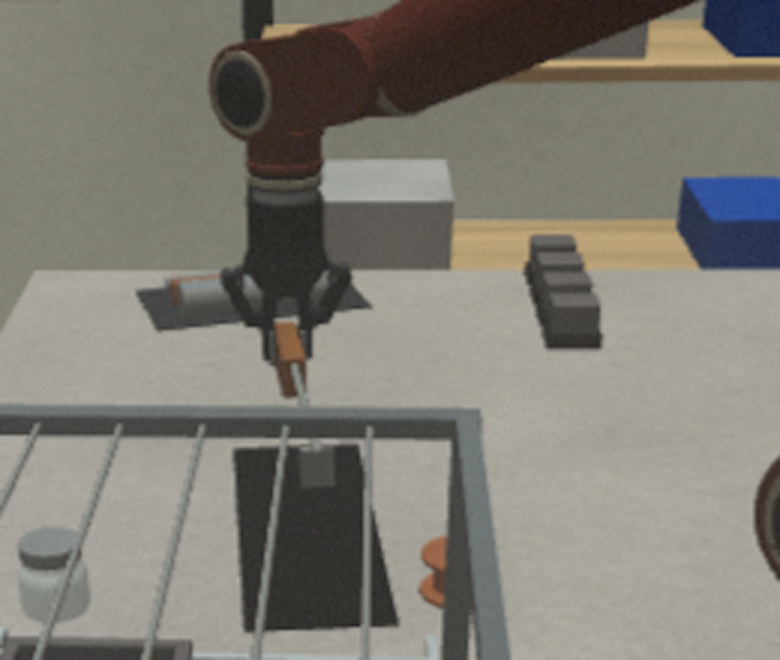

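Emit:
step_arm([
  [0, 0.0005, 0.015, 0, 0, 0, 1],
  [0, 0.0005, 0.04, 0, 0, 0, 1],
  [0, 0.0005, 0.065, 0, 0, 0, 1],
  [0, 0.0005, 0.085, 0, 0, 0, 1],
  [0, 0.0005, 0.1, 0, 0, 0, 1],
  [0, 0.0005, 0.109, 0, 0, 0, 1],
  [0, 0.0005, 0.114, 0, 0, 0, 1],
  [0, 0.0005, 0.117, 0, 0, 0, 1],
  [0, 0.0005, 0.119, 0, 0, 0, 1],
  [0, 0.0005, 0.12, 0, 0, 0, 1],
  [0, 0.0005, 0.12, 0, 0, 0, 1],
])

```text
time: 19.1
tool_pos: [0.5472, -0.3682, 0.0209]
tool_rot: [0.0, 0.754, -0.657, 0.0]
contact_force: [-0.1, 0.0, -2.4]
gripper_width: 0.274
```

Emit:
step_arm([
  [0, 0, 0.001, 0, 0, 0, 1],
  [0, 0, 0.001, 0, 0, 0, 1],
])

```text
time: 19.3
tool_pos: [0.5472, -0.3682, 0.0198]
tool_rot: [-0.0, 0.754, -0.657, 0.0]
contact_force: [-0.4, -0.5, -0.7]
gripper_width: 0.278
```

Emit:
step_arm([
  [0, 0, 0.0003, 0, 0, 0, 0.4],
  [0, 0, 0.0003, 0, 0, 0, 0.2],
  [0, 0, 0.0003, 0, 0, 0, 0],
  [0, 0, 0, 0, 0, 0, -0.5],
  [0, 0, 0, 0, 0, 0, -1],
  [0, 0, 0, 0, 0, 0, -1],
  [0, 0, 0, 0, 0, 0, -1],
  [0, 0, 0, 0, 0, 0, -1],
  [0, 0, -0.01, 0, 0, 0, -1],
  [0, 0, -0.04, 0, 0, 0, -1],
  [0, 0, -0.08, 0, 0, 0, -1],
  [0, 0, -0.12, 0, 0, 0, -1],
  [0, 0, -0.15, 0, 0, 0, -1],
  [0.04, 0, -0.18, 0, 0, 0, -1],
  [0.08, 0, -0.2, 0, 0, 0, -1],
  [0.12, 0, -0.2, 0, 0, 0, -1],
  [0.16, 0, -0.2, 0, 0, 0, -1],
  [0.2, 0, -0.2, 0, 0, 0, -1],
  [0.2, 0, -0.2, 0, 0, 0, -1],
])

```text
time: 21.2
tool_pos: [0.573, -0.5704, 0.2179]
tool_rot: [0.001, 0.753, -0.658, -0.0]
contact_force: [-1.0, 0.1, -0.9]
gripper_width: 1.004
```

```bash
python3 - <<'E'
from h import *
cv2.imwrite("pics/t10.png",manip.grab_frame("top")[:,:,::-1])
cv2.imwrite("pics/s10.png",manip.grab_frame("side")[:,:,::-1])
crop("pics/t10.png","pics/c17.png",50,70,550,310,1.6)
crop("pics/t10.png","pics/c18.png",110,110,290,250,4)
crop("pics/s10.png","pics/c19.png",170,100,430,300,3)
s=manip.state(); print(s["time"],s["contact_force"],s["tool_pos"])
E
```

```text
21.3 [0.0524 0.8839 1.0811] [ 0.5739 -0.5666  0.2189]
```

View pics/c17.png

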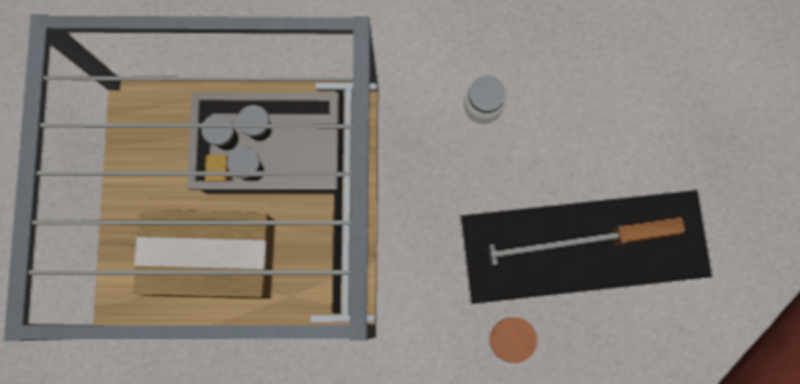

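View pics/c18.png

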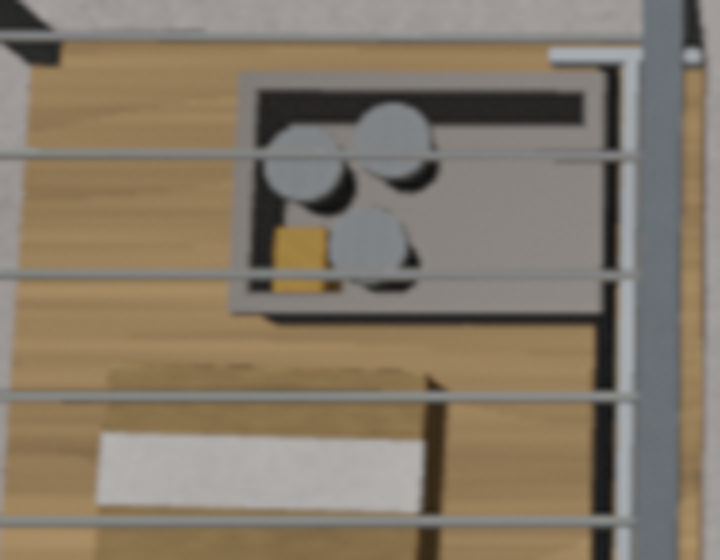

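View pics/c19.png

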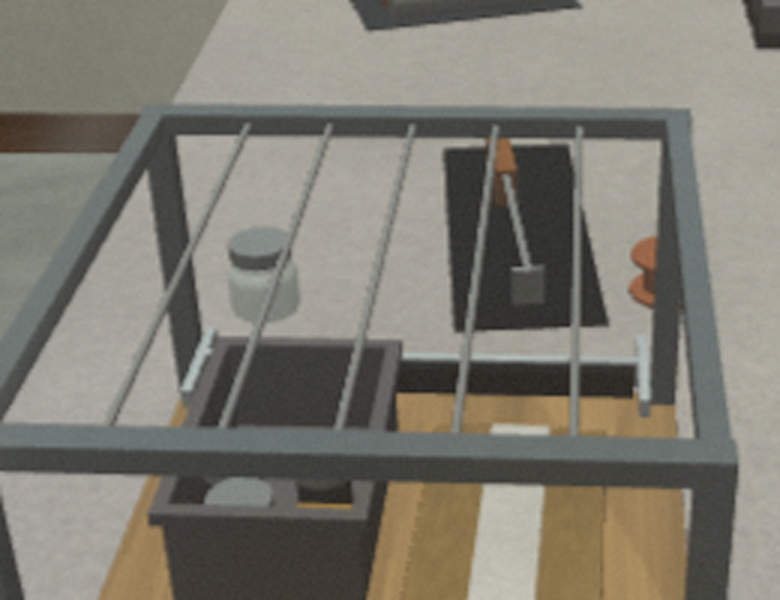

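Emit:
step_arm([
  [0, 0, 0, 0, 0, 0, -1],
  [0, 0, 0, 0, 0, 0, -1],
  [0, 0, 0, 0, 0, 0, -1],
  [0, 0, 0, 0, 0, 0, -1],
  [0, 0, 0, 0, 0, 0, -1],
])

```text
time: 21.8
tool_pos: [0.5744, -0.5656, 0.2197]
tool_rot: [0.0, 0.754, -0.657, 0.0]
contact_force: [0.6, 0.1, -0.3]
gripper_width: 0.999
```

```bash
python3 -c "
from plant import manip
print(manip.job_done(), manip.state()['time'])"
```

```text
the job is handed in; nothing more can be done
the job is handed in; nothing more can be done
```

The tote is against the sprung stop, the hook is back on its mat, and I handed the job in at about 22 s of the 67 s. No verdict was reported, so the result is my own reading of the checks below.

**What I did**
- I gripped the hook by its handle, lowered the blade inside the tote's front wall and dragged the tote about 95 mm. Drag force was about 3.6 N.
- I found the pad by feel and held the tote into it at about 9.5 N total for roughly 0.8 s. That is about 6 N of press over the drag friction.
- I then backed the blade off, lifted it clear and laid the hook down where it had been.

**Last checks**
- The final pictures show the tote square to the shelf, with its front lip over the pad and in the same place as when the hook let go.
- The hook lies upright and well inside the mat outline, and the gripper is clear of everything.
- The carton, jar and spool show no visible movement.

**Not confirmed**
- I could not measure the tote's remaining force on the stop directly. I inferred it from the tote not having moved.
- The blade met the front wall about 5 to 10 mm further forward than my first picture measurement. I closed that gap slowly by feel.

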